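Set the parts counter four clicks on and start it

ROBOT

A 6-joint arm with a two-finger parallel gripper is mounted at the origin on the work surface. World frame = base frame: x ahead of the robot, y to its left, z up, the work surface at z = 0. Lengths are in m, angles in rad, forces in N, time in s.
With the tool pointing down it reaches from about 0.225 to 0.725 m from the base axis. Payload 3.1 kg.
Tool frame: the origin (TCP) lies at the very end of the fingers, on their centre line; the grasp point (between the pads) lies 19 mm behind it; x points along the fingers, z is the direction in which the jaws open and shut, and the axes are right-handed (so a half turn about x gives the same grasp; the last joint's range is limited). The gripper opens to 85 mm and grips with 20 to 120 N. Pads are 22 mm wide; open, the fingers measure 114 mm over their backs; the gripper's body (76 mm by 85 mm) begins 54 mm behind the grasp point. The pads swing forward as they close: fully open they stand 13 mm farther back than shut.
Start: joints at [-1.328, 0.048, 0.099, 1.622, 0, 1.443], TCP at [0.19, -0.489, 0.231] pointing down, gripper open.
Joint ranges: [-2.91, 2.91], [-0.99, 1.94], [-1.21, 1.42], [-2.12, 2.29], [-1.49, 1.47], [-3.14, 3.14]. Speed limits (rad/s): [2.79, 2.79, 3.14, 3.14, 3.14, 3.14].

INTERFACE

Orientations are given as a unit quaternion [w, x, y, z].
In Python, from workcell import robot, vision, job, models gives the robot as it stands.
- The arm moves only by the shell command python3 -m crank 'ROWS' [FORCE]. ROWS is text: rows parted by semicolons, each of 5 numbers parted by spaces: the opening, from 0 (shut) to 1 (fully open), then the shift along the tool's x, y, z in cm, then the turn about the tool's x in rad. In form: gripper dx dy dz roll; .... A call has 1 to 12 rows; each row shifts and turns the commanded pose from where the row before left it, along the tool's axes as they then stand; what a row does not reach is not made up. A row lasts 1/8 s, in which the tool goes at most 62.5 mm and 10.7 degrees, less where a joint would pass 70% of its speed; a pose out of reach is approached as far as the arm can. A call is refused whole if a number of a shift passes 6.25 or a number of a turn 0.188, either way. A call with a gripper value outside its range is refused whole. The fingers move at their own pace and stop on an object; FORCE is the grip in N (left out, the last holds). Time passes only in rows, so rows that do not move let the fingers close. It gives the time, the measured TCP pose, the force and the opening at its end, in the units of the state.
- robot.get_state(): the state, without advancing time (a new reading comes with each control period).
- vision.camera(name): name is "scene" or "top" or "wrist"; returns a dict with "pixels" (400x640x3 uint8, red, green, blue), "mtx" (3x3 intrinsics, pixels), "position" and "orientation" of the camera in the world. Camera axes: x right, y down, z forward; pixel columns grow to the right and rows downward; lengths in m; the calibration is good to about 2 mm. A picture is of the moment at which its call begins. There is no depth.
- job.job_done(): hands the job in, once; it reports no verdict.
Trained networks look in a picture, given as the dict that the camera call returned (one of the last four; its "shot" number tells which), for a name from the list of things; names that differ only in an ending like _2 or _b are one class to them, and where a whole thing is asked for, a point or a joint stands for the part that bears it (a point fixed in the world has none). Each returns a list of dicts, best first, with "score" (0 to 1); they miss things now and then, are a little off and sometimes report something else, mostly with a low value. They report only what shows in the picture. A call takes as long as a camera call.
- models.spot_in(thing, picture): "box" ([centre column, centre row, width, height] as shares, 0 to 1, of the picture: columns of its width, rows of its height, round what is visible of it).
The state is a dict: "time": time; "qpos": joint angles; "dq": joint speeds; "joint_torque": joint torques, N m; "tcp_pos": TCP position; "tool_rot": TCP orientation; "force": force on the tool from outside, world axes, zero at the start; "ft_torque": the same for the moment, N m; "width": finger opening in m.
Only numpy, scipy, OpenCV 4.12 (cv2) and the standard library are available. Lean on these libraries where they do the work, as an engineer would, in place of code of your own. Each camera call takes 0.05 s, during which the arm holds its last target.

TASK

Set the small-parts counter to hand out four more pieces: with a shut fingertip, gently push the fin of the black dial round clockwise (seen from above) by exactly four clicks from where it stands now and take the finger off it, then press the green button fully down and let it come up again. Only push, never pinch the dial, and leave the blue bin, the tape roll, the carton and the jar where they are.

Things in the scene. Friction and masses are not known exactly. Their poses are not given: they have to be found in the camera images.
- dial (a joint): Angle of the black click-stop dial (rad), growing clockwise seen from above. It clicks into rest every 0.524 rad (30 degrees): 8 resting places at 0, 0.524 ... 3.665, stops just beyond the first and last. It starts at rest at 0, 0.524 or 1.047. Black marks on the white deck show the resting places. Between rests it resists a push of up to about 4 N at 45 mm from the axis; past half-way (15 degrees) it snaps on by itself to the next rest, leaving the finger behind.
- dial_axis (a point): Point on the dial's vertical axis at the height of the fin's top, 103 mm above the table. The dial is a black disc 116 mm across on the white console, its top face 75 mm above the table (28 mm below this point), with a hub 28 mm across.
- fin (a point): Point on the top edge of the dial's upright fin, 45 mm out from the axis; turns with the dial. The fin is a radial black wall with a yellow line on top and a yellow outer end, 10 mm thick, standing 28 mm above the disc, from the hub to 56 mm from the axis. Push its flat side near this point.
- mark (a point): Imaginary point 100 mm out from the dial's axis along the fin's line, level with the fin's top; turns with the dial.
- go_top (a point): Centre of the top of the round green button, 32 mm across, pressed straight down; in a grey housing on the console's deck 125 mm to the side of the dial.
- go (a joint): Travel of the green button (m): 0 up, 0.006 fully down (about 5 N); springs back.
- counter: The white console, fixed to the table, 190 x 340 mm, deck 60 mm above the table; origin under its centre, its x axis points away from its front (the blue strip faces the robot), y along its length. Dial at y = -90 mm, button at x = 20, y = 35 mm, clear funnel 84 mm wide up to 115 mm above the table at x = 30, y = 122 mm.
- bin: Loose blue open picking bin 150 x 100 x 70 mm, origin under its centre; leave alone.
- tape: Loose brown tape roll lying flat, 96 mm across, 45 mm high, origin under its centre; leave alone.
- carton: Loose small brown carton with a white band, 90 x 60 x 50 mm, origin under its centre; leave alone.
- jar: Loose clear jar with a white cap, 48 mm across, 65 mm high, origin under its centre; leave alone.

How it is judged:
By the outcome, as a careful person would: the job done as asked, in the order asked, and still so for the second after the job is handed in, with the robot touching nothing.
It also fails if it takes over 48 s, if anything falls off the work surface, if the arm or the gripper's body presses on something with over 40 N, if the wrist force passes 120 N, or if a joint passes its speed limit or range.

## Working session

There is one attempt and no reset: what is moved stays moved. The work goes in short steps, Python scripts to look and compute and a shell command to move; the robot and the scene stay as the last step left them, time stands still between calls to the robot, and variables do not carry over. Pictures are saved under pics/ and viewed, and the job is handed in when it is done.

```bash
mkdir -p pics; ls
cat > h.py <<'E'
import numpy as np, cv2
from scipy.spatial.transform import Rotation as R
from workcell import robot, vision, job, models
def rot(q): return R.from_quat([q[1],q[2],q[3],q[0]]).as_matrix()
def ray(p,u,v):
    d=rot(p["orientation"])@np.linalg.solve(np.array(p["mtx"]),[u,v,1]); return np.array(p["position"]),d
def atz(p,u,v,z):
    o,d=ray(p,u,v); return o+d*(z-o[2])/d[2]
def proj(p,X):
    c=np.array(p["mtx"])@(rot(p["orientation"]).T@(np.array(X)-p["position"])); return c[:2]/c[2]
def save(p,n): cv2.imwrite("pics/"+n+".png",cv2.cvtColor(np.array(p["pixels"]),cv2.COLOR_RGB2BGR))
E
python3 - <<'E'
from h import *
for n in ("scene","top"):
    p=vision.camera(n); save(p,n+"0")
    print(n,p["position"],p["orientation"],p["mtx"])
    for t in ("dial","fin","go_top","counter","bin","tape","carton","jar"):
        print(t,[(np.round(np.array(b["box"])*[640,400,640,400],1).tolist(),round(b["score"],2)) for b in models.spot_in(t,p)[:2]])
s=robot.get_state(); print(s)
E
```

```text
pics
scene [ 1.20894087 -0.1365488   0.6215361 ] [-0.33296228  0.69703279  0.57253983 -0.27473542] [[415.83718211   0.         317.44061283]
 [  0.         415.83718211 211.64953809]
 [  0.           0.           1.        ]]
dial []
fin [([296.3, 209.4, 52.9, 38.0], 0.89)]
go_top [([353.7, 213.0, 14.0, 11.7], 0.61), ([226.0, 195.6, 39.6, 38.2], 0.24)]
counter [([337.7, 224.4, 167.9, 73.1], 0.96)]
bin []
tape [([227.5, 195.3, 42.9, 39.4], 0.72)]
carton [([288.2, 282.4, 52.6, 46.7], 0.87)]
jar [([200.6, 241.5, 28.0, 36.4], 0.95)]
top [0.4838052  0.02969283 1.15476061] [ 0.01319212 -0.70435909  0.70919932 -0.02721328] [[437.26880517   0.         314.10806389]
 [  0.         437.26880517 197.02289449]
 [  0.           0.           1.        ]]
dial [([337.1, 210.4, 44.8, 46.3], 0.62), ([301.1, 205.6, 143.5, 99.3], 0.32)]
fin []
go_top [([290.4, 194.6, 13.9, 13.7], 0.68)]
counter [([303.2, 203.6, 146.5, 95.3], 0.65)]
bin [([188.2, 189.2, 48.6, 60.3], 0.68)]
tape [([393.7, 265.4, 43.9, 35.5], 0.9)]
carton [([353.9, 150.7, 44.4, 38.8], 0.88)]
jar [([417.0, 200.0, 24.9, 18.2], 0.59)]
{'time': 0.9, 'qpos': array([-1.32782373e+00,  4.79590072e-02,  9.92053380e-02,  1.62198509e+00,
        2.68985958e-05,  1.44298197e+00]), 'dq': array([ 6.56504108e-04, -8.47263373e-04,  1.33086586e-03,  3.77207536e-04,
        4.96848725e-04, -5.47726023e-05]), 'joint_torque': array([-1.34621125e-06, -3.38639581e+01,  3.20157874e+01,  1.02609774e-03,
       -3.30068883e-05, -3.18191191e-06]), 'tcp_pos': array([ 0.19022289, -0.48932836,  0.23133558]), 'tool_rot': array([ 0.58362006,  0.39925882,  0.58357702, -0.3992717 ]), 'force': array([-0.51675631, -0.52774648, -0.36393311]), 'ft_torque': array([0.04883481, 0.0322241 , 0.00062124]), 'width': 0.08525839785317722}
```

Run:
```python
import cv2
a=cv2.imread("pics/top0.png"); cv2.imwrite("pics/top0c.png",cv2.resize(a[140:270,210:410],None,fx=4,fy=4,interpolation=cv2.INTER_CUBIC))
a=cv2.imread("pics/scene0.png"); cv2.imwrite("pics/scene0c.png",cv2.resize(a[160:310,180:430],None,fx=3,fy=3,interpolation=cv2.INTER_CUBIC))
```

```text
(no output)
```

View pics/top0.png

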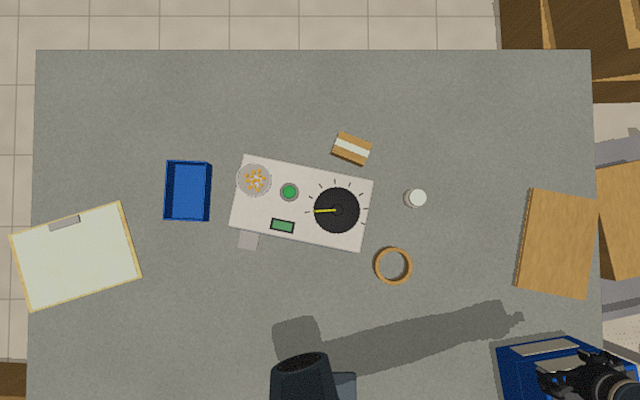

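```bash
sleep 1
```

```text
(no output)
```

View pics/top0c.png

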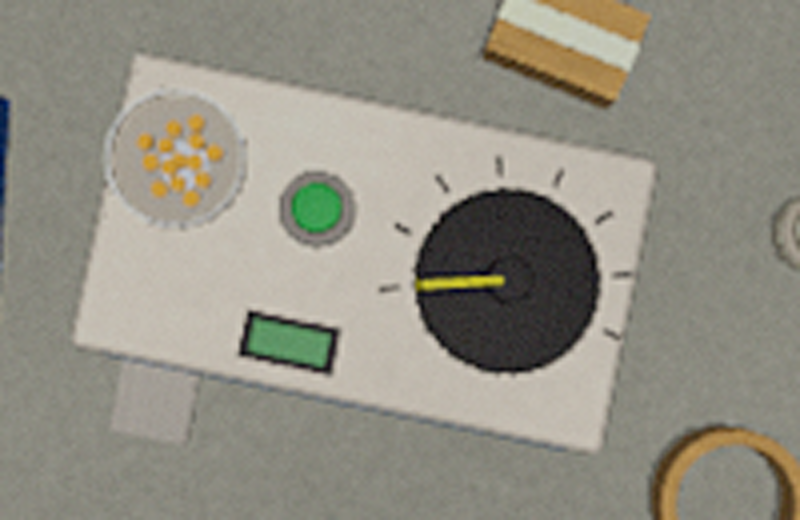

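View pics/scene0c.png

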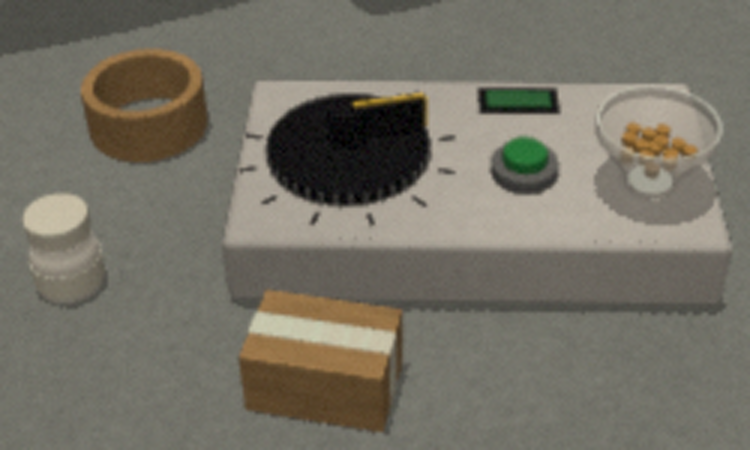

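The top view shows the console with the dial at about (337,210), the green button at (290,192) and the fin pointing left at the first of eight marks. The carton, jar and tape stand round the dial end.

Run:
```python
from h import *
p=vision.camera("top"); f=lambda u,v,z: atz(p,210+(u+.5)/4-.5,140+(v+.5)/4-.5,z)
c=np.array([f(*q,0.06) for q in [(135,57),(655,160),(600,450),(78,345)]])
print(c.round(4), [np.linalg.norm(c[i]-c[i-1]).round(4) for i in range(4)])
ex=(c[0]-c[3]+c[1]-c[2]); ex/=np.linalg.norm(ex); print("yaw",np.arctan2(ex[1],ex[0]))
yaw=np.arctan2(ex[1],ex[0]); ctr=c.mean(0); ey=np.array([-ex[1],ex[0],0])
A=ctr-0.09*ey; B=ctr+.02*ex+.035*ey
print("ctr",ctr,"axis",A,"button",B, "btn meas", f(317,208,.075))
print("disc meas",f(508,280,.075))
D=f(508,280,.075)
for m in [(390,289),(402,229),(443,184),(499,166),(559,177),(604,217),(622,275),(612,335)]:
    d=f(*m,.06)-D; print(np.degrees(np.arctan2(d[1],d[0])).round(1),np.linalg.norm(d[:2]).round(4))
d=f(420,286,.103)-D; print("fin",np.degrees(np.arctan2(d[1],d[0])),np.linalg.norm(d[:2]))
d=f(420,286,.103)-f(500,281,.103); print("fin dir",np.degrees(np.arctan2(d[1],d[0])))
for t in ("tape","jar","carton"):
    b=np.array(models.spot_in(t,p)[0]["box"])*[640,400,640,400]; print(t,atz(p,b[0],b[1],.04))
# check vs scene
s=vision.camera("scene")
for n,X in (("A",D+[0,0,.028]),("B",f(317,208,.075))): print(n,proj(s,X))
X=D+[0,0,.028]; th=np.arctan2(d[1],d[0]); print("finend",proj(s,X+.056*np.array([np.cos(th),np.sin(th),0])))
```

```text
[[ 0.6562  0.1848  0.06  ]
 [ 0.5894 -0.142   0.06  ]
 [ 0.4079 -0.1048  0.06  ]
 [ 0.4758  0.2199  0.06  ]] [np.float64(0.1838), np.float64(0.3336), np.float64(0.1852), np.float64(0.3317)]
yaw -0.19697701963667913
ctr [0.53230598 0.03945941 0.06      ] axis [ 0.51469246 -0.04880023  0.06      ] button [0.55876893 0.06986849 0.06      ] btn meas [0.55927746 0.0703495  0.075     ]
disc meas [ 0.51395968 -0.047405    0.075     ]
93.7 0.0731
63.2 0.0729
32.7 0.0725
3.1 0.0723
-27.5 0.0733
-57.4 0.0735
-87.6 0.0728
-117.6 0.0744
fin 94.18607125053539 0.05516324700144917
fin dir 93.17823901361147
tape [ 0.3692581  -0.19116969  0.04      ]
jar [ 0.53979541 -0.2493947   0.04      ]
carton [ 0.67280396 -0.09497601  0.04      ]
A [295.4108497  195.07228893]
B [354.83679299 211.92055338]
finend [321.30351513 191.13310913]
```

```bash
python3 - <<'E'
from h import *
s=robot.get_state(); M=rot(s["tool_rot"]); print(M.round(3))
A=np.array([.514,-.048,.103]); 
for a in (93.5,-26.5):
    t=np.array([np.sin(np.radians(a)),-np.cos(np.radians(a)),0])
    for sg in (1,-1):
        z=M[:,2]; phi=np.arctan2(np.dot(np.cross(z,sg*t),M[:,0]),np.dot(z,sg*t)); print(a,sg,"roll about tool x",phi)
T=np.array([.480,-.003,.231])
print("shift tool",M.T@(T-s["tcp_pos"])*100)
E
python3 -m crank '0 0 0 0 0.1'
```

```text
[[ 0.     0.932  0.362]
 [ 0.     0.362 -0.932]
 [-1.     0.    -0.   ]]
93.5 1 roll about tool x -1.2610909279240903
93.5 -1 roll about tool x 1.880501725665703
-26.5 1 roll about tool x 0.8333041744548957
-26.5 -1 roll about tool x -2.3082884791348977
shift tool [ 3.00771368e-02  4.46298443e+01 -3.48271703e+01]
time: 1.27
tcp_pos: [0.1902, -0.4893, 0.2313]
tool_rot: [0.562, 0.429, 0.562, -0.429]
force: [0.2, 0.4, -0.3]
width: 0.0696
```

```bash
python3 -m crank '0 0 0 0 -0.183;0 0 0 0 -0.183;0 0 0 0 -0.183;0 0 0 0 -0.183;0 0 0 0 -0.183;0 0 0 0 -0.183;0 0 0 0 -0.183;0 0 0 0 -0.183'
python3 -m crank '0 0 0 0 -0.183;0 0 0 0 -0.183;0 0 0 0 -0.183;0 0 0 0 -0.183;0 0 0 0 -0.183;0 0 0 0 -0.183;0 0 0 0 -0.183;0 0 0 0 -0.183'
python3 - <<'E'
from h import *
s=robot.get_state(); M=rot(s["tool_rot"]); print(M.round(3),s["qpos"])
T=np.array([.480,-.003,.20])
print("shift tool",M.T@(T-s["tcp_pos"])*100)
E
```

```text
time: 2.28
tcp_pos: [0.1902, -0.4893, 0.2313]
tool_rot: [0.705, -0.06, 0.705, 0.06]
force: [0.2, -0.1, -0.5]
width: -0.0003
time: 3.28
tcp_pos: [0.1902, -0.4893, 0.2313]
tool_rot: [0.484, -0.516, 0.484, 0.516]
force: [0.2, 0.1, -0.2]
width: -0.0001
[[-0.    -0.998 -0.063]
 [ 0.    -0.063  0.998]
 [-1.     0.     0.   ]] [-1.32781901e+00  4.80202224e-02  9.92111786e-02  1.62202026e+00
 -6.04964287e-07 -1.39102784e+00]
shift tool [  3.13196654 -31.99268124  46.70403905]
```

```bash
python3 -m crank '0 0.26 -2.67 3.89 0;0 0.26 -2.67 3.89 0;0 0.26 -2.67 3.89 0;0 0.26 -2.67 3.89 0;0 0.26 -2.67 3.89 0;0 0.26 -2.67 3.89 0;0 0.26 -2.67 3.89 0;0 0.26 -2.67 3.89 0;0 0.26 -2.67 3.89 0;0 0.26 -2.67 3.89 0;0 0.26 -2.67 3.89 0;0 0.26 -2.67 3.89 0'
python3 - <<'E'
from h import *
s=robot.get_state(); M=rot(s["tool_rot"]); print(M.round(3),s["qpos"])
T=np.array([.480,-.003,.20])
print("shift tool",M.T@(T-s["tcp_pos"])*100)
p=vision.camera("wrist"); save(p,"w1")
X=np.array([.514,-.048,.075]); print(proj(p,X),proj(p,X+[-.003,.056,.028]),proj(p,[.5593,.0703,.08]))
for n in ("fin","go_top"): print(n,[np.array(b["box"])*[640,400,640,400] for b in models.spot_in(n,p)[:1]])
p=vision.camera("top"); save(p,"t1");p=vision.camera("scene"); save(p,"s1")
E
```

```text
time: 4.78
tcp_pos: [0.4841, -0.0035, 0.2002]
tool_rot: [-0.486, 0.514, -0.485, -0.514]
force: [0.9, -1.0, 0.6]
width: 0.0001
[[ 0.001 -0.998 -0.057]
 [-0.    -0.057  0.998]
 [-1.    -0.001 -0.   ]] [-1.45728008e-01 -6.41294363e-02 -7.40575210e-02  1.56015532e+00
 -2.51969892e-04 -2.03116009e-01]
shift tool [0.01951873 0.41053643 0.07571262]
[277.58648538 219.11781669] [332.7340752  229.75310666] [387.11351236 266.36279403]
fin [array([282.88 , 213.36 , 116.096, 110.68 ])]
go_top [array([389.12 , 261.84 ,  28.672,  27.32 ])]
```

View pics/w1.png

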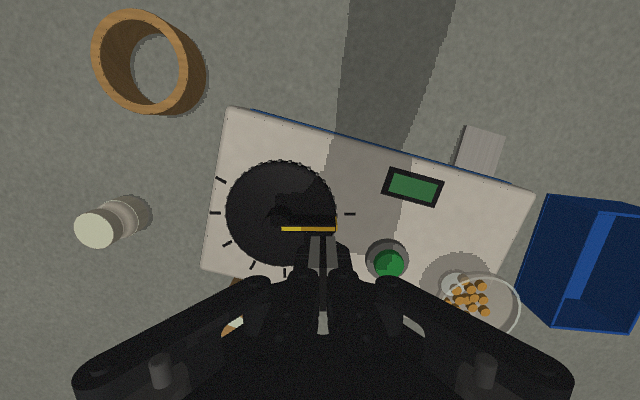

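View pics/s1.png

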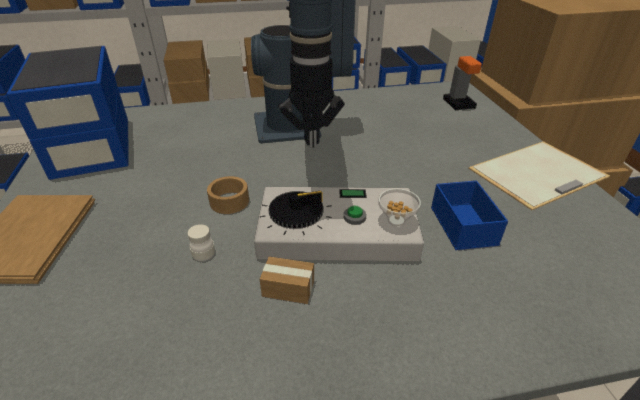

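The wrist view shows the fin's yellow line at row 229, columns 282–336, near the predicted end (333,230). The shut fingers are on the robot side of it, and the green button is at (389,262). Going down.

```bash
python3 -m crank '0 0 0.3 0 0;0 3.5 0 0 0;0 3.5 0 0 0;0 3 0 0 0;0 1.4 0 0 0;0 0 0 0 0'
python3 - <<'E'
from h import *
s=robot.get_state(); M=rot(s["tool_rot"]); print(s["force"])
p=vision.camera("wrist"); save(p,"w2")
p=vision.camera("top"); save(p,"t2");p=vision.camera("scene"); a=cv2.cvtColor(p["pixels"],cv2.COLOR_RGB2BGR); cv2.imwrite("pics/s2.png",cv2.resize(a[150:270,230:430],None,fx=4,fy=4))
E
```

```text
time: 5.78
tcp_pos: [0.4794, -0.0057, 0.0855]
tool_rot: [0.485, -0.513, 0.486, 0.514]
force: [-0.2, 0.0, -0.1]
width: 0.0002
[-0.19677706  0.01760389 -0.07211371]
```

View pics/w2.png

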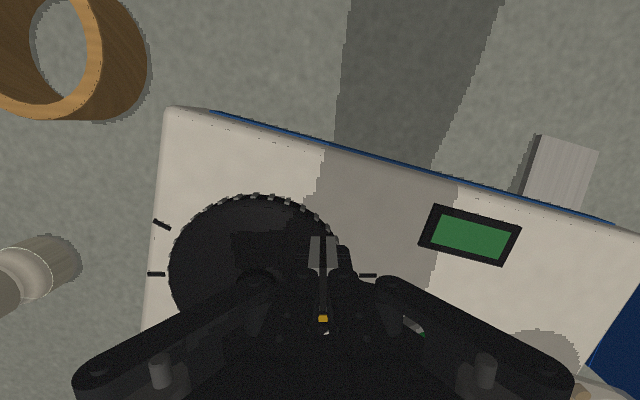

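View pics/s2.png

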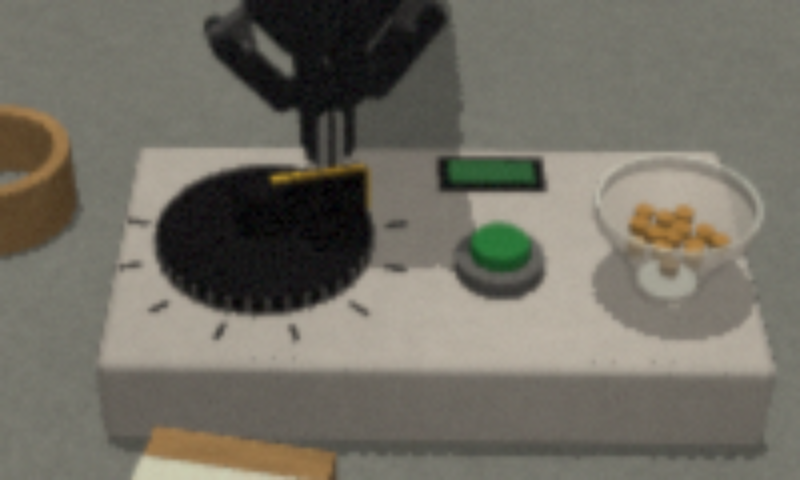

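```bash
python3 -m crank '0 0 -0.7 0 0;0 0 -0.6 0 0;0 0 -0.2 0 0;0 0 0 0 0'; python3 -m crank '0 0 -0.15 0 0;0 0 0 0 0';python3 -m crank '0 0 -0.15 0 0;0 0 0 0 0'
python3 - <<'E'
from h import *
p=vision.camera("scene"); a=cv2.cvtColor(p["pixels"],cv2.COLOR_RGB2BGR); cv2.imwrite("pics/s3.png",cv2.resize(a[150:270,230:430],None,fx=4,fy=4))
E
```

```text
time: 6.42
tcp_pos: [0.4953, -0.0043, 0.0861]
tool_rot: [0.485, -0.514, 0.486, 0.514]
force: [-1.1, -0.6, 0.9]
width: -0.0001
time: 6.68
tcp_pos: [0.4964, -0.0041, 0.086]
tool_rot: [0.485, -0.514, 0.486, 0.514]
force: [-1.9, -1.0, 1.6]
width: -0.0003
time: 6.92
tcp_pos: [0.4978, -0.004, 0.0859]
tool_rot: [0.485, -0.514, 0.486, 0.514]
force: [-3.2, -0.9, 2.2]
width: 0.0
```

View pics/s3.png

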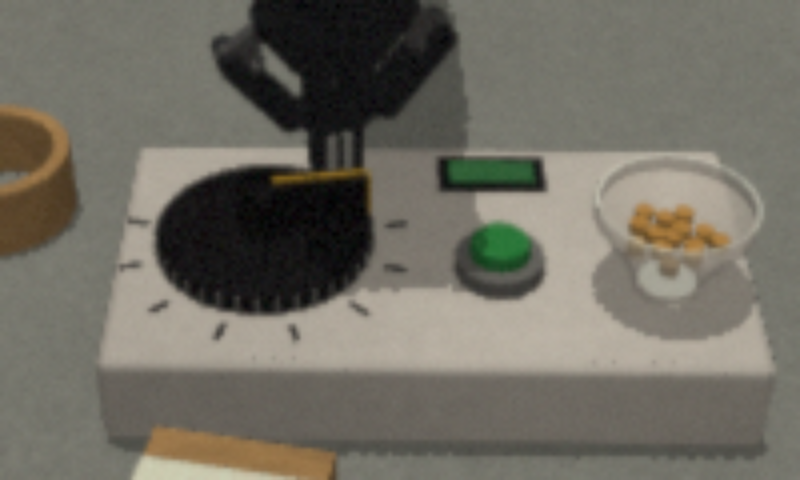

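Contact was made at TCP x ≈ 0.495 and the force is rising; the scene view shows the fingertip against the fin's back face. Now pushing along the arc for the first click.

```bash
python3 -m crank '0 0 -0.22 0.07 0.05;0 0 -0.22 0.07 0.05;0 0 -0.22 0.07 0.05;0 0 -0.22 0.07 0.05;0 0 0 0 0';python3 -m crank '0 0 -0.22 0.07 0.05;0 0 0 0 0;0 0 0 0 0'
cat > look.py <<'E'
import sys
from h import *
n=sys.argv[1]
s=robot.get_state(); M=rot(s["tool_rot"]); A=np.array([.514,-.048,.0855]); r=M.T@(A-s["tcp_pos"])*100
print("force",s["force"].round(1),"A in tool cm",r.round(2),"tool fin-angle",np.degrees(np.arctan2(M[1,2],M[0,2])).round(1),"q6",s["qpos"][5].round(2))
p=vision.camera("top"); a=cv2.cvtColor(p["pixels"],cv2.COLOR_RGB2BGR)[170:250,265:385]
q=vision.camera("scene"); b=cv2.cvtColor(q["pixels"],cv2.COLOR_RGB2BGR)[170:250,245:365]
cv2.imwrite("pics/"+n+".png",np.hstack([cv2.resize(i,None,fx=3.3,fy=3.3,interpolation=cv2.INTER_CUBIC) for i in (a,b)]))
E
python3 look.py k1
```

```text
time: 7.6
tcp_pos: [0.5084, -0.0015, 0.0863]
tool_rot: [0.535, -0.464, 0.534, 0.463]
force: [-0.5, -0.4, 0.3]
width: -0.0002
time: 7.98
tcp_pos: [0.5097, -0.0011, 0.0861]
tool_rot: [0.546, -0.45, 0.545, 0.45]
force: [-0.3, 0.8, 0.1]
width: -0.0001
force [-0.3  0.8  0.1] A in tool cm [ 0.06 -1.32 -4.52] tool fin-angle 79.0 q6 0.06
```

View pics/k1.png

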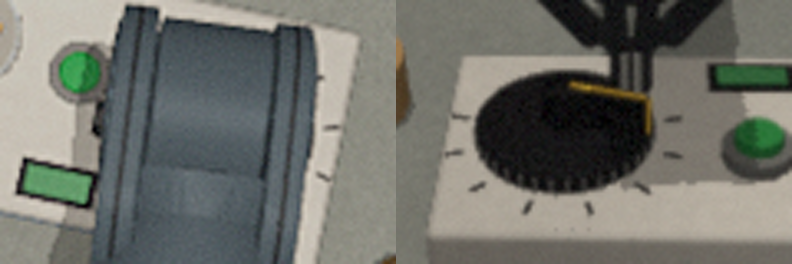

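```bash
cat >> look.py <<'E'
hsv=cv2.cvtColor(q["pixels"],cv2.COLOR_RGB2HSV)
m=((hsv[...,0]>18)&(hsv[...,0]<34)&(hsv[...,1]>120)&(hsv[...,2]>70)).astype(np.float32)
m[:,:262]=0;m[:,335:]=0;m[:180]=0;m[250:]=0
print("yellow px",int(m.sum()))
m=cv2.GaussianBlur(m,(0,0),1.2)
def sc(th,ox,oy):
    u=np.array([np.cos(th),np.sin(th),0]); c=np.array([.514+ox,-.048+oy,.103])
    P=[c+u*r for r in np.linspace(.016,.056,15)]+[c+u*.056-[0,0,h] for h in np.linspace(.004,.026,6)]
    return np.mean([m[int(round(v)),int(round(w))] for w,v in (proj(q,x) for x in P)])
best=max((sc(np.radians(t),ox,oy),t,ox,oy) for t in range(-120,121) for ox in (-.002,0,.002) for oy in (-.002,0,.002,.004))
print("fin fit",best,"clicks",(93.5-best[1])/30)
E
python3 look.py k1b
```

```text
force [-0.8  0.6  0.5] A in tool cm [ 0.06 -1.33 -4.52] tool fin-angle 79.0 q6 0.06
yellow px 62
fin fit (np.float32(0.5164743), 62, -0.002, 0) clicks 1.05
```

First click confirmed: the scene fit gives 1.05 clicks. On to the second.

```bash
python3 -m crank '0 0 -0.22 0.07 0.05;0 0 -0.22 0.07 0.05;0 0 -0.22 0.07 0.05;0 0 -0.22 0.07 0.05;0 0 -0.22 0.07 0.05;0 0 -0.22 0.07 0.05;0 0 -0.22 0.07 0.05;0 0 -0.22 0.07 0.05;0 0 -0.22 0.07 0.05;0 0 -0.22 0.07 0.05;0 0 -0.22 0.07 0.05;0 0 0 0 0'
python3 look.py k2
```

```text
time: 9.68
tcp_pos: [0.5344, -0.0045, 0.0861]
tool_rot: [0.647, -0.285, 0.647, 0.285]
force: [-0.1, 0.3, 0.1]
width: -0.0001
force [-0.1  0.3  0.1] A in tool cm [ 0.06 -1.43 -4.59] tool fin-angle 47.5 q6 0.61
yellow px 78
fin fit (np.float32(0.6772805), 35, 0, 0) clicks 1.95
```

View pics/k2.png

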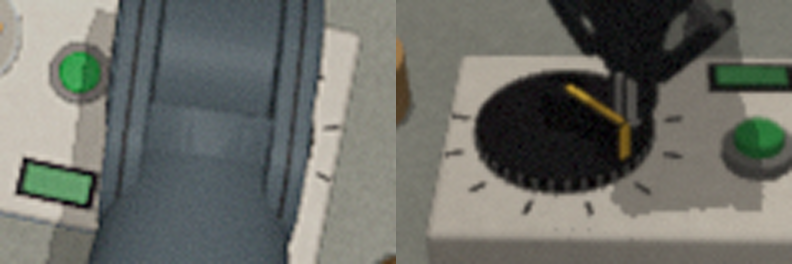

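Two clicks (fit 1.95). Third push.

```bash
python3 -m crank '0 0 -0.23 0.05 0.05;0 0 -0.23 0.05 0.05;0 0 -0.23 0.05 0.05;0 0 -0.23 0.05 0.05;0 0 -0.23 0.05 0.05;0 0 -0.23 0.05 0.05;0 0 -0.23 0.05 0.05;0 0 -0.23 0.05 0.05;0 0 -0.23 0.05 0.05;0 0 -0.23 0.05 0.05;0 0 -0.23 0.05 0.05;0 0 0 0 0'
python3 look.py k3
```

```text
time: 11.28
tcp_pos: [0.5525, -0.0225, 0.0861]
tool_rot: [0.7, -0.098, 0.7, 0.098]
force: [-0.4, -0.3, 0.3]
width: -0.0002
force [-0.4 -0.3  0.3] A in tool cm [ 0.06 -1.4  -4.41] tool fin-angle 16.0 q6 1.13
yellow px 75
fin fit (np.float32(0.72933686), 3, -0.002, 0) clicks 3.0166666666666666
```

View pics/k3.png

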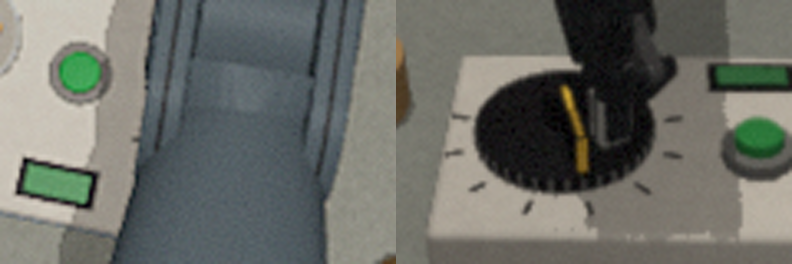

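Three clicks (fit 3.02). Fourth and last push.

```bash
python3 -m crank '0 0 -0.22 0.07 0.05;0 0 -0.22 0.07 0.05;0 0 -0.22 0.07 0.05;0 0 -0.22 0.07 0.05;0 0 -0.22 0.07 0.05;0 0 -0.22 0.07 0.05;0 0 -0.22 0.07 0.05;0 0 -0.22 0.07 0.05;0 0 -0.22 0.07 0.05;0 0 -0.22 0.07 0.05;0 0 -0.22 0.07 0.05;0 0 0 0 0'
python3 look.py k4
```

```text
time: 12.88
tcp_pos: [0.5607, -0.0461, 0.0861]
tool_rot: [0.701, 0.096, 0.701, -0.095]
force: [0.4, 0.0, -0.1]
width: -0.0004
force [ 0.4  0.  -0.1] A in tool cm [ 0.06 -1.44 -4.45] tool fin-angle -15.5 q6 1.64
yellow px 47
fin fit (np.float32(0.46658456), -26, 0.002, -0.002) clicks 3.9833333333333334
```

View pics/k4.png

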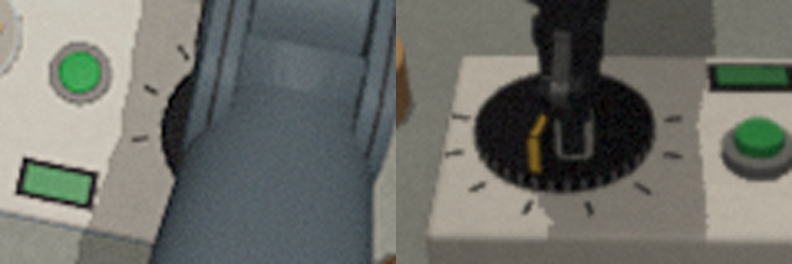

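Four clicks (fit 3.98), and the finger is free of the fin. I'll back off, lift, then check.

```bash
python3 -m crank '0 0 0.3 0 0;0 -2 0 0 0;0 -3 0 0 0;0 -3 0 0 0;0 0 0 0 0'
python3 - <<'E'
from h import *
s=robot.get_state(); M=rot(s["tool_rot"])
print("shift",M.T@(np.array([.559,.070,.13])-s["tcp_pos"])*100)
p=vision.camera("wrist"); save(p,"w5")
print([np.array(b["box"])*[640,400,640,400] for b in models.spot_in("go_top",p)[:1]])
for z in (.07,.08,.09): print(z,proj(p,[.559,.070,z]))
E
```

```text
time: 13.6
tcp_pos: [0.5637, -0.0433, 0.1695]
tool_rot: [0.703, 0.096, 0.698, -0.096]
force: [-0.4, 0.4, -0.7]
width: 0.0001
shift [ 3.93707958 10.7879482  -3.52070882]
[array([275.2  ,  67.52 ,  39.616,  47.4  ])]
0.07 [278.40495946  73.54282164]
0.08 [276.50495807  71.48949534]
0.09 [274.42496791  69.24165566]
```

View pics/w5.png

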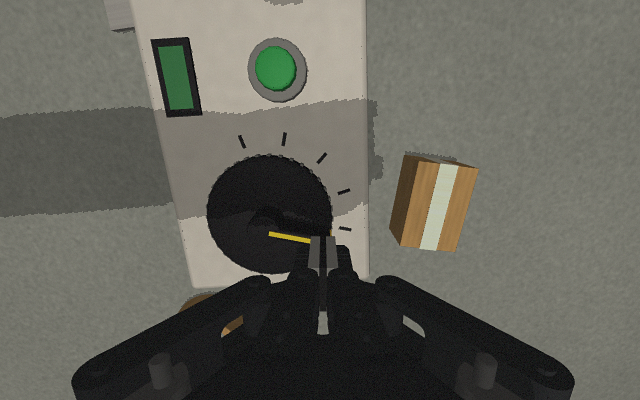

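Wrist view: the fin lies on the fifth mark (345,229), allowing for parallax, and the carton is untouched. The button at (275,67) agrees with my estimate.

```bash
python3 -m crank '0 0 3.6 -1.17 0;0 0 3.6 -1.17 0;0 0 3.6 -1.17 0;0 3.5 0 0 0;0 2 0 0 0;0 1 0 0 0;0 0 0 0 0'
python3 - <<'E'
from h import *
s=robot.get_state(); print(s["tcp_pos"],s["force"])
p=vision.camera("scene"); a=cv2.cvtColor(p["pixels"],cv2.COLOR_RGB2BGR); cv2.imwrite("pics/s6.png",cv2.resize(a[150:270,230:430],None,fx=4,fy=4))
E
```

```text
time: 14.58
tcp_pos: [0.5555, 0.0702, 0.0993]
tool_rot: [0.699, 0.096, 0.702, -0.096]
force: [0.4, 0.6, 0.4]
width: -0.0003
[0.55553111 0.07018161 0.09932521] [0.42072261 0.59347235 0.3966918 ]
```

View pics/s6.png

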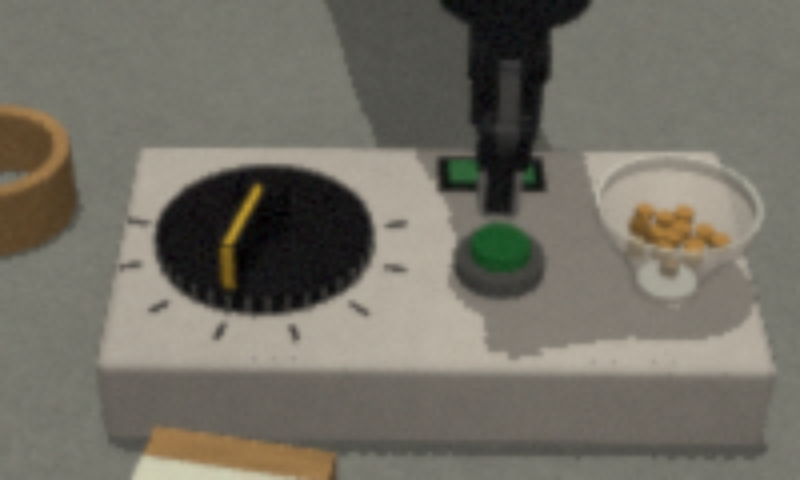

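```bash
python3 -m crank '0 0.6 0.1 0.35 0;0 0.5 0 0 0;0 0 0 0 0'; python3 -m crank '0 0.2 0 0 0;0 0.2 0 0 0;0 0 0 0 0';  python3 -m crank '0 0.2 0 0 0;0 0 0 0 0'; python3 -m crank '0 0.2 0 0 0;0 0 0 0 0'
```

```text
time: 15.0
tcp_pos: [0.5603, 0.0702, 0.0898]
tool_rot: [0.7, 0.096, 0.701, -0.096]
force: [0.6, -1.0, 0.2]
width: 0.0001
time: 15.38
tcp_pos: [0.5603, 0.0703, 0.0859]
tool_rot: [0.7, 0.096, 0.701, -0.096]
force: [-0.4, -0.2, 0.7]
width: 0.0004
time: 15.62
tcp_pos: [0.5603, 0.0703, 0.0839]
tool_rot: [0.7, 0.096, 0.701, -0.096]
force: [-0.1, -0.2, 0.4]
width: 0.0003
time: 15.88
tcp_pos: [0.5606, 0.0703, 0.0822]
tool_rot: [0.701, 0.096, 0.7, -0.096]
force: [1.0, -0.2, 1.4]
width: 0.0001
```

```bash
python3 -m crank '0 0.2 0 0 0;0 0 0 0 0';python3 -m crank '0 0.2 0 0 0;0 0 0 0 0';  python3 -m crank '0 0.2 0 0 0;0 0 0 0 0'
```

```text
time: 16.12
tcp_pos: [0.5607, 0.0703, 0.0804]
tool_rot: [0.701, 0.096, 0.7, -0.096]
force: [-0.1, 0.4, 2.8]
width: -0.0002
time: 16.38
tcp_pos: [0.5607, 0.0703, 0.0784]
tool_rot: [0.701, 0.096, 0.7, -0.096]
force: [-0.6, 0.2, 2.9]
width: -0.0002
time: 16.62
tcp_pos: [0.5606, 0.0703, 0.0763]
tool_rot: [0.701, 0.096, 0.7, -0.096]
force: [-1.5, 0.3, 3.9]
width: 0.0001
```

```bash
python3 -m crank '0 0.1 0 0 0;0 0 0 0 0';python3 -m crank '0 0.1 0 0 0;0 0 0 0 0'
```

```text
time: 16.88
tcp_pos: [0.5607, 0.0703, 0.0761]
tool_rot: [0.701, 0.096, 0.7, -0.096]
force: [-2.0, -0.6, 6.9]
width: -0.0002
time: 17.12
tcp_pos: [0.5607, 0.0703, 0.076]
tool_rot: [0.701, 0.096, 0.7, -0.096]
force: [-3.7, -0.5, 10.1]
width: 0.0
```

Hard stop: z stays at 0.076 (about 6 mm below first contact) while the force climbs to 10 N, so the button is fully down. Releasing and moving clear.

```bash
python3 -m crank '0 -0.5 0 0 0;0 -1 0 0 0;0 -3 0 0 0;0 -4 0 0 0;0 -4 0 0 0;0 0 0 0 0'
python3 -m crank '0 0 0 -5 0;0 0 0 -5 0;0 0 0 -5 0;0 0 0 -5 0;0 0 0 0 0'
python3 look.py end
python3 - <<'E'
from h import *
p=vision.camera("top"); save(p,"t9");p=vision.camera("scene"); save(p,"s9")
a=cv2.imread("pics/t9.png");b=cv2.imread("pics/s9.png")
cv2.imwrite("pics/fin.png",np.vstack([cv2.resize(a[120:290,150:440],(700,300)),cv2.resize(b[160:310,180:530],(700,300))]))
E
```

```text
time: 17.88
tcp_pos: [0.5626, 0.0703, 0.2032]
tool_rot: [0.703, 0.096, 0.698, -0.095]
force: [0.2, 0.0, 0.6]
width: -0.0001
time: 18.5
tcp_pos: [0.3644, 0.1245, 0.1975]
tool_rot: [0.699, 0.095, 0.702, -0.095]
force: [1.4, -0.5, 0.6]
width: 0.0002
force [ 1.4 -0.5  0.6] A in tool cm [ 11.15 -12.63  19.05] tool fin-angle -15.4 q6 1.99
yellow px 79
fin fit (np.float32(0.7324107), -27, -0.002, 0) clicks 4.016666666666667
```

View pics/fin.png

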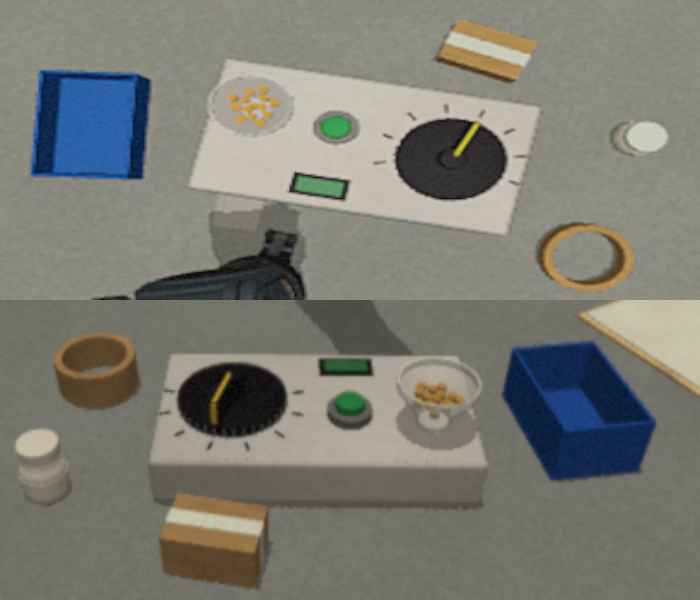

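The final views show the fin on the fifth mark (four clicks from the first), the button up again, the loose things where they were and the arm clear.

```bash
python3 -c "
from h import *
print(job.job_done())"
```

```text
the job is handed in; nothing more can be done
None
```

The dial now stands four clicks clockwise from where it started, the green button was pressed and released, and the job was handed in at about 19 s.

- **Dial:** I pushed the fin with the shut fingertip one click at a time, with no pinching. After each click the scene-camera fit read 1.05, 1.95, 3.02 and 3.98 clicks. It read 4.02 at the end, with the fin on the fifth mark in both the top and scene views.
- **Button:** I lifted the finger off the dial, then pressed down about 6 mm to a hard stop, with about 10 N on the wrist. I then released it, and the last pictures show it up again.
- **Surroundings:** By eye, the bin, tape roll, carton and jar look unmoved in the final pictures; I didn't measure their positions again. The arm was clear of everything.
- **Checks:** None failed. The console measured 2–5 mm smaller than its stated size, and the button and dial positions from different views agreed to within a few millimetres, which was close enough for this job.

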